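# Push a power module up the ramp of a test cradle and dock it

## Robot

A 6-joint arm with a two-finger parallel gripper is mounted at the origin on the work surface. World frame = base frame: x ahead of the robot, y to its left, z up, the work surface at z = 0. Lengths are in mm, angles in degrees, forces in N, time in s.
With the tool pointing down it reaches from about 350 to 725 mm from the base axis. Payload 4.3 kg.
Tool frame: the origin (TCP) lies on the centre line of the jaws, within the pads' length; the fingertips stand 17 mm ahead of it and the grasp point (between the pads) lies 2 mm behind it; z points along the fingers, y is the line along which they close (so a half turn about z gives the same grasp; the last joint's range is limited). The gripper opens to 85 mm and grips with 20 to 120 N. Pads are 22 mm wide; open, the fingers measure 114 mm over their backs; the gripper's body (76 mm by 85 mm) begins 54 mm behind the grasp point. The pads swing forward as they close: fully open they stand 13 mm farther back than shut.
Start: joints at [67.764, 21.618, 4.641, 73.018, 0, 83.68], TCP at [157.694, 552.99, 248.329] pointing down, gripper open.
Joint ranges: [-156.06, 156.06], [-48.1, 94.91], [-58.44, 69.94], [-101.28, 121.22], [-78.64, 73.56], [-180, 180]. Speed limits (degrees/s): [147.25, 147.25, 180, 180, 180, 180].

## Interface

Orientations are given as [roll, pitch, yaw] about the fixed x, y, z axes, in that order (R = Rz(yaw) Ry(pitch) Rx(roll)).
In Python, from rig import arm gives the robot as it stands. The module is installed in compiled form; this text tells all that it offers.
- The arm moves only by the tool arm_command, never from a script. Its argument "commands" is a list of rows, each an object with "grip": the opening in per cent of the stroke, from 0 (shut) to 100 (fully open); "delta_pos": the shift along the tool's x, y, z in mm, a list of three; "rotation": the turn, a rotation vector about the tool's x, y, z in degrees, a list of three. In form: [{"grip": grip, "delta_pos": [tx, ty, tz], "rotation": [wx, wy, wz]}, ...]. A call has exactly 8 rows; each row shifts and turns the commanded pose from where the row before left it, along the tool's axes as they then stand; what a row does not reach is not made up. A row lasts 1/8 s, in which the tool goes at most 62.5 mm and 10.7 degrees, less where a joint would pass 70% of its speed; a pose out of reach is approached as far as the arm can. A call is refused whole if a number of a shift passes 62.5 or a number of a turn 10.7, either way. A call with a gripper value outside its range is refused whole. The fingers move at their own pace and stop on an object; the grip force is fixed at half the most. Time passes only in rows, so rows that do not move let the fingers close, or fill a call up. It gives the time, the measured TCP pose, the force, the opening and the grip force at its end, in the units of the state.
- arm.sense(): the state, without advancing time (a new reading comes with each control period).
- arm.get_image(name): name is "side" or "top"; returns the picture (480x640x3 uint8, red, green, blue); there is no depth.
- arm.get_calibration(name): a dict with "camera_matrix" (3x3 intrinsics, pixels), "pose" (4x4, takes a point from camera to world coordinates). Camera axes: x right, y down, z forward; pixel columns grow to the right and rows downward; lengths in mm; the calibration is good to about 2 mm. A picture is of the moment at which its call begins. get_calibration takes no time and is no camera call.
- arm.finish_job(): hands the job in; it is judged then, once.
The state is a dict: "time": time; "joint_pos": joint angles; "qd": joint speeds; "effort": joint torques, N m; "eef_pos": TCP position; "tool_rot": TCP orientation; "contact_force": force on the tool from outside, world axes, zero at the start; "wrist_torque": the same for the moment, N m; "gripper_width": opening from 0.0 (shut) to 1.0 (fully open); "grip_force": force on a finger pad.
Only numpy, scipy, OpenCV 4.12 (cv2) and the standard library are available. Lean on these libraries where they do the work, as an engineer would, in place of code of your own. Each camera call takes 0.05 s, during which the arm holds its last target. There are 200 camera calls.

## Task

Push the power module up the ramp of the test cradle and over the lip so that it drops flat onto the bed, then keep pushing it until it has driven the connector fully home; where the connector's stop lies must be felt. Push gently, never with more than 25 N, slide the module rather than lifting it, let only the module touch the connector, and leave the other things on the bench alone. Let go and leave the module docked.

Things in the scene. Friction and masses are not known exactly. Their poses are not given: they have to be found in the camera images.
- cradle: Test cradle of bare aluminium, fixed on the bench: ramp, lip, flat bed, low grey side rails. Origin: on the bench top under the middle of the lip's crest. x: level, the direction in which the module is pushed; y: left of that; z: up. Rails: inner faces at y = +-52 mm, 6 mm thick, top 10 mm above the ramp's surface and 34 mm above the bench along the bed.
- ramp_foot (a point): Middle of the foot of the ramp, at bench level, at x = -115 mm in the cradle. From here a plain straight ramp 116 mm wide rises to the lip. In front of the foot the side rails flare outwards as a funnel, by 0.35 rad over 45 mm, 12 mm high on the bench.
- lip (a point): Middle of the crest of the lip, a bar rounded to 5 mm radius, at x = 0 in the cradle and 24 mm above the bench. Behind it the surface drops by 5 mm to the bed.
- bed (a point): Point on the flat bed, at x = 60 mm in the cradle, 19 mm above the bench; the bed runs from the lip to x = 215 mm. Further along it a grey block with a black clamp knob carries the connector; the block is clamped in a different, unreported place each time: the free connector's face lies anywhere from x = 115 to 140 mm.
- module: Power module: flat aluminium box, 88 mm long (x), 100 mm wide (y), 36 mm high, about 0.55 kg, smooth, too wide to grip, vent slots on top. Origin: centre of its underside. x points to its front, the end with the black socket. It starts flat on the bench before the ramp, its front roughly towards it (up to 0.25 rad askew), up to 20 mm to a side of the cradle's centre line.
- connector (a joint): Travel (m) of the connector, a black bar 74 mm wide and 24 mm high across the bed before the clamped block, with brass contacts on top. 0 = free (start), growing along the cradle's x as the module's front pushes it; 0.010 = fully home, on a hard stop. It resists with 4 N, rising to 6 N, then stays where it is left. Sliding the module on the bed itself takes 1 to 3 N.
- tape: Bystander: blue ring of tape, 64 mm across, 18 mm high. Origin: centre of its underside.
- bottle: Bystander: small round bottle, 40 mm across, 110 mm tall. Origin: centre of its underside.
- screwdriver: Bystander: screwdriver lying down. Origin: middle of its length, on the bench.
- torch: Bystander: black and green pocket torch, 24 mm thick, 130 mm long. Origin: middle of its length, on the bench.
- meter: Bystander: grey hand meter lying flat, 75 x 140 x 32 mm. Origin: centre of its underside.
- tray: Bystander: open orange tray 110 x 160 x 50 mm. Origin: centre of its underside.
- cup: Bystander: white cup, 70 mm across, 90 mm tall. Origin: centre of its underside.

How it is judged (in metres and radians):
On the way, in this order (a step that is already met when the one before it is completed fails the run):
1. the module has been pushed over the lip and lies flat on the bed (x of module in the frame of cradle above 0.046 m and z of module in the frame of cradle between 0.017 and 0.0212 m and y of module in the frame of cradle between -0.005 and 0.005 m and angle between module's own z axis and vertical below 0.035 rad), for 0.1 s.
2. the module has driven the connector fully home (all of step 1 and value of joint connector above 0.0082 m and x of module in the frame of cradle above 0.078 m), for 0.2 s.
At the end, for the whole second after the job is handed in: The module lies flat on the bed behind the lip (within 2 mm of the bed's height, within 5 mm of the centre line, within 0.06 rad of straight and 0.035 rad of level), at rest, with its origin more than 78 mm beyond the crest, and the connector is driven more than 8.2 mm of its 10 mm (all of step 2 and angle between the x axis of module and the x axis of cradle, either way round below 0.06 rad and linear speed of module below 0.01 m/s); the robot touches nothing.
It fails at once if the robot pushes the module, or the module the connector, with more than 25 N (contact force between any of the fingers, the arm and module above 25 N or contact force between module and connector above 25 N).
It fails at once if the robot presses on the cradle with more than 25 N (contact force between any of the fingers, the arm and cradle above 25 N).
It fails at once if the robot touches the connector (contact force between any of the fingers, the arm and connector above 0.5 N).
It fails at once if the module is lifted (its origin more than 40 mm above the bench) (height (world z) of module above 0.04 m).
It fails at once if a bystander is moved by more than 20 mm (distance of any of tape, bottle, screwdriver, torch, meter, tray, cup from where it was at the start of the episode above 0.02 m).
It also fails if it takes over 72 s, if anything falls off the work surface, if the arm or the gripper's body presses on something with over 40 N, if the wrist force passes 120 N, or if a joint passes its speed limit or range.

## Working session

There is one attempt and no reset: what is moved stays moved. The work goes in short steps, Python scripts to look and compute and a tool call to move; the robot and the scene stay as the last step left them, time stands still between calls to the robot, and variables do not carry over. Pictures are saved under pics/ and viewed, at most 10 in all, crops included, and the job is handed in when it is done.

Besides the shell and the picture viewer there is one more tool, called after "Emit:" by a JSON object that holds its "method" and its "body", one argument or row to a line. arm_command: Moves the arm, as the interface text tells. Its arguments: {"type":"object","properties":{"commands":{"type":"array"}},"required":["commands"]}

```bash
mkdir -p pics
python3 - <<'E'
from rig import arm
import cv2
for n in("top","side"):
    cv2.imwrite(f"pics/{n}0.png",arm.get_image(n)[:,:,::-1]); c=arm.get_calibration(n); print(n,c["camera_matrix"],c["pose"])
print(arm.sense())
E
```

```text
top [[513.19591241   0.         320.41100128]
 [  0.         513.19591241 242.2840723 ]
 [  0.           0.           1.        ]] [[ 1.85245484e-02 -9.98178867e-01  5.74089679e-02  4.66699807e+02]
 [-9.99808618e-01 -1.88548622e-02 -5.21733613e-03  1.70112258e+00]
 [ 6.29027285e-03 -5.73013321e-02 -9.98337112e-01  1.41689058e+03]
 [ 0.00000000e+00  0.00000000e+00  0.00000000e+00  1.00000000e+00]]
side [[454.66618525   0.         320.39453257]
 [  0.         454.66618525 236.334726  ]
 [  0.           0.           1.        ]] [[-9.74336506e-01 -1.27636969e-01  1.85410831e-01  3.53058065e+02]
 [-2.24737083e-01  5.05078695e-01 -8.33299919e-01  7.70285220e+02]
 [ 1.27128154e-02 -8.53583222e-01 -5.20801371e-01  5.24676006e+02]
 [ 0.00000000e+00  0.00000000e+00  0.00000000e+00  1.00000000e+00]]
{'time': 0.1, 'joint_pos': array([6.77614775e+01, 2.16584641e+01, 4.56816606e+00, 7.30150304e+01,
       5.54270992e-04, 8.36805670e+01]), 'qd': array([-0.00201527, -0.15547554,  0.15285468, -0.14734774, -0.00818093,
       -0.09898162]), 'effort': array([ 6.60704718e-04, -4.64693320e+01,  2.70583338e+01,  1.21415168e-02,
       -3.94190988e-05,  2.07278998e-05]), 'eef_pos': array([157.48921608, 552.43793764, 247.43036266]), 'tool_rot': array([-1.79895373e+02, -1.21445450e-02,  1.64080899e+02]), 'contact_force': array([0.21636032, 0.64359717, 0.67486681]), 'wrist_torque': array([ 0.00609683,  0.0186771 , -0.00612651]), 'grip_force': 0.0, 'gripper_width': 1.0007653836997705}
```

View pics/top0.png

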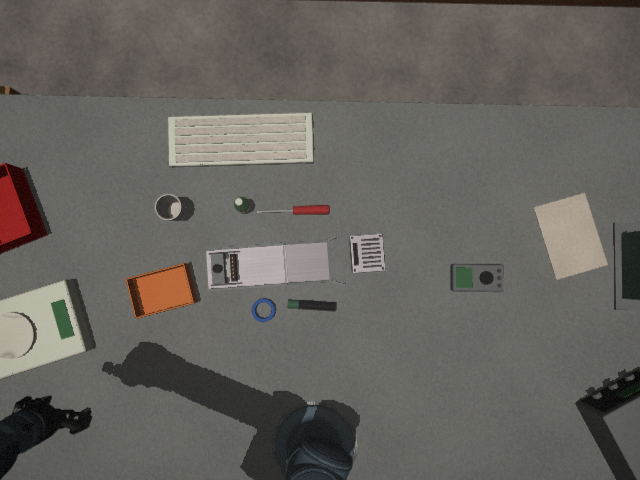

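View pics/side0.png

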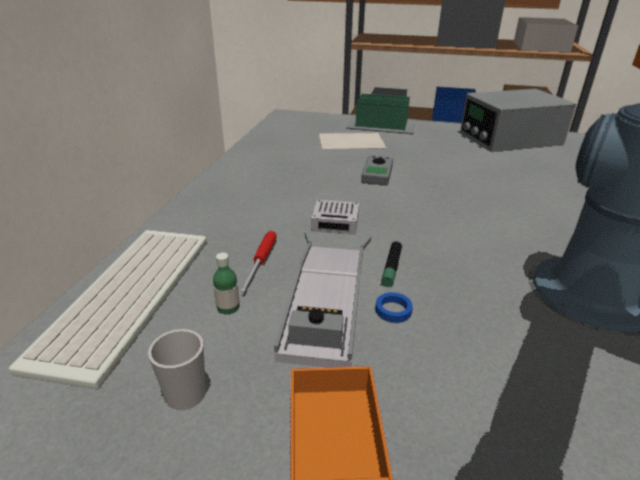

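The top view shows the module at about (368,253), the ramp foot at (330,262), the lip at about (285,264), and the block and knob at (218,268). The push direction is image left, which is roughly world +y. The side view confirms this. Next I'll enlarge the top view to get edges.

```bash
cat > h.py <<'E'
import numpy as np,cv2
from rig import arm
def ray(n,uv,z):
    c=arm.get_calibration(n);K=np.array(c["camera_matrix"]);T=np.array(c["pose"])
    d=T[:3,:3]@np.linalg.solve(K,[uv[0],uv[1],1.]);o=T[:3,3]
    return (o+d*(z-o[2])/d[2])
E
python3 - <<'E'
from h import *
im=cv2.imread("pics/top0.png")
cv2.imwrite("pics/z0.png",cv2.resize(im[225:305,200:395],None,fx=4,fy=4,interpolation=cv2.INTER_CUBIC))
g=im.min(2); 
m=(g>135).astype(np.uint8)
m[:,:200]=0;m[:,395:]=0;m[:225]=0;m[305:]=0
m=cv2.morphologyEx(m,cv2.MORPH_CLOSE,np.ones((5,5)))
for c in cv2.findContours(m,0,2)[0]:
    if cv2.contourArea(c)>100: r=cv2.minAreaRect(c);print(cv2.contourArea(c),r,[ray("top",p,36 if r[0][0]>340 else 20)[:2].round(1).tolist() for p in cv2.boxPoints(r)], ray("top",r[0],36).round(1))
E
```

```text
4413.5 ((266.9642333984375, 264.77630615234375), (38.306148529052734, 121.08958435058594), 85.68397521972656) [[519.4, 307.5], [550.5, -20.5], [446.7, -30.2], [416.1, 296.4]] [482.9 136.9  36. ]
1099.5 ((367.0914306640625, 252.89268493652344), (36.48344039916992, 31.937963485717773), 85.42607879638672) [[564.6, -84.3], [573.2, -170.1], [475.3, -179.1], [466.8, -93.6]] [ 519.9 -131.8   36. ]
```

View pics/z0.png

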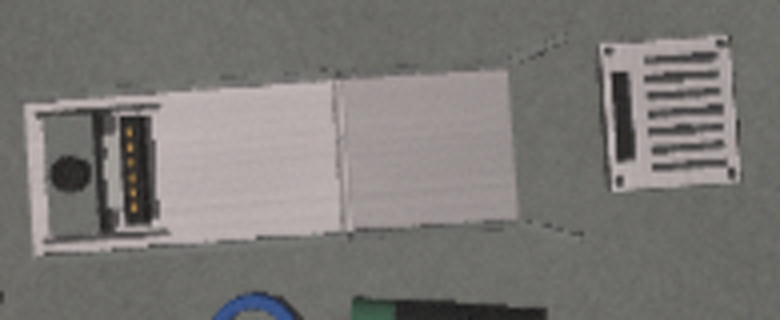

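Run:
```python
from h import *
P=lambda x,y,z:ray("top",((x+.5)/4+200-.5,(y+.5)/4+225-.5),z)[:2]
f=[P(507,70,3),P(518,219,3)];e=[P(24,103,19),P(38,255,19)];l=[P(338,80,24),P(347,235,24)]
F,E,L=[np.mean(q,0) for q in(f,e,l)]
print("foot",F,"end",E,"lip",L,"len",np.linalg.norm(E-F))
d=(E-F)/np.linalg.norm(E-F);yaw=np.degrees(np.arctan2(d[1],d[0]));print("yaw",yaw,"lip at",(L-F)@d-115)
for q in(f,e,l): v=q[1]-q[0];print(np.linalg.norm(v), np.degrees(np.arctan2(v[0],-v[1])))
fm=[P(600,45,36),P(613,190,36)];r=[P(728,37,36),P(740,183,36)]
a,b=np.mean(fm,0),np.mean(r,0);m=(a+b)/2;v=a-b
print("mod",m,np.linalg.norm(v),np.degrees(np.arctan2(v[1],v[0])), "width",np.linalg.norm(fm[1]-fm[0]))
n=np.array([-d[1],d[0]]);O=F+115*d
print("O",O,"d",d,"mod in cradle",(m-O)@d,(m-O)@n, "corners",[((p-O)@d).round(1) for p in fm+r],[((p-O)@n).round(1) for p in fm+r])
c=[P(120,116,43),P(128,225,43)];print("conn",[((p-O)@d).round(1) for p in c],[((p-O)@n).round(1) for p in c])
im=cv2.imread("pics/top0.png")
# bystanders: torch, tape
for nm,lo,hi in(("tape",(100,60,0),(255,140,70)),):
    m=cv2.inRange(im[290:330,240:290],lo,hi);ys,xs=np.nonzero(m);print(nm,ray("top",(xs.mean()+240,ys.mean()+290),18))
print("torch",ray("top",(288,304),12),ray("top",(337,306),12),"screw",ray("top",(330,210),12))
```

```text
foot [497.5581638 -26.8319435] end [467.69447518 300.04914925] lip [486.15289815  88.64197542] len 328.2424236696449
yaw 95.22002208188944 lip at 1.032667793399554
102.82436374669248 -84.76075008203243
103.64559907501753 -82.96080108974154
105.16744869543552 -85.39012651401686
mod [ 519.5114425 -132.0320579] 86.08486949729226 94.44043839932922 width 98.00533695813795
O [487.09539621  87.69111311] d [-0.09098059  0.99585267] mod in cradle -221.76113660324674 -12.291062889872897 corners [np.float64(-178.1), np.float64(-179.4), np.float64(-264.7), np.float64(-264.9)] [np.float64(-61.9), np.float64(36.1), np.float64(-61.0), np.float64(37.6)]
conn [np.float64(146.3), np.float64(145.6)] [np.float64(-37.1), np.float64(35.8)]
tape [360.73077707 146.86749834  18.        ]
torch [377.56921207  79.45760826  12.        ] [374.57109049 -54.02917255  12.        ] screw [636.97410021 -30.38023113  12.        ]
```

Emit:
{"method": "arm_command", "body": {
  "commands": [
    {"grip": 0,"delta_pos": [0,0,0],"rotation": [0,0,8.6]},
    {"grip": 0,"delta_pos": [0,0,0],"rotation": [0,0,8.6]},
    {"grip": 0,"delta_pos": [0,0,0],"rotation": [0,0,8.6]},
    {"grip": 0,"delta_pos": [0,0,0],"rotation": [0,0,8.6]},
    {"grip": 0,"delta_pos": [0,0,0],"rotation": [0,0,8.6]},
    {"grip": 0,"delta_pos": [0,0,0],"rotation": [0,0,8.6]},
    {"grip": 0,"delta_pos": [0,0,0],"rotation": [0,0,8.6]},
    {"grip": 0,"delta_pos": [0,0,0],"rotation": [0,0,8.6]}
  ]
}}

```text
time: 1.1
eef_pos: [157.5, 552.6, 247.7]
tool_rot: [-180.0, 0.1, 95.0]
contact_force: [-0.9, -1.1, -0.1]
gripper_width: -0.002
grip_force: 0.0
```

Emit:
{"method": "arm_command", "body": {
  "commands": [
    {"grip": 0,"delta_pos": [-44.7,23.5,0],"rotation": [0,0,0]},
    {"grip": 0,"delta_pos": [-44.7,23.5,0],"rotation": [0,0,0]},
    {"grip": 0,"delta_pos": [-44.7,23.5,0],"rotation": [0,0,0]},
    {"grip": 0,"delta_pos": [-44.7,23.5,0],"rotation": [0,0,0]},
    {"grip": 0,"delta_pos": [-44.7,23.5,0],"rotation": [0,0,0]},
    {"grip": 0,"delta_pos": [-44.7,23.5,0],"rotation": [0,0,0]},
    {"grip": 0,"delta_pos": [-44.7,23.5,0],"rotation": [0,0,0]},
    {"grip": 0,"delta_pos": [-44.7,23.5,0],"rotation": [0,0,0]}
  ]
}}

```text
time: 2.1
eef_pos: [378.2, 212.7, 248.0]
tool_rot: [-180.0, -0.0, 95.3]
contact_force: [-0.2, 0.9, 0.4]
gripper_width: 0.001
grip_force: 0.0
```

Emit:
{"method": "arm_command", "body": {
  "commands": [
    {"grip": 0,"delta_pos": [-44.7,23.5,0],"rotation": [0,0,0]},
    {"grip": 0,"delta_pos": [-44.7,23.5,0],"rotation": [0,0,0]},
    {"grip": 0,"delta_pos": [-44.7,23.5,0],"rotation": [0,0,0]},
    {"grip": 0,"delta_pos": [-44.7,23.5,0],"rotation": [0,0,0]},
    {"grip": 0,"delta_pos": [-44.7,23.5,0],"rotation": [0,0,0]},
    {"grip": 0,"delta_pos": [-44.7,23.5,0],"rotation": [0,0,0]},
    {"grip": 0,"delta_pos": [-44.7,23.5,0],"rotation": [0,0,0]},
    {"grip": 0,"delta_pos": [-44.7,23.5,0],"rotation": [0,0,0]}
  ]
}}

```text
time: 3.1
eef_pos: [598.4, -125.9, 247.7]
tool_rot: [-180.0, -0.0, 95.3]
contact_force: [0.3, 0.2, 1.7]
gripper_width: 0.001
grip_force: 0.0
```

Emit:
{"method": "arm_command", "body": {
  "commands": [
    {"grip": 0,"delta_pos": [0,0,26.5],"rotation": [0,0,0]},
    {"grip": 0,"delta_pos": [0,0,26.5],"rotation": [0,0,0]},
    {"grip": 0,"delta_pos": [0,0,26.5],"rotation": [0,0,0]},
    {"grip": 0,"delta_pos": [0,0,26.5],"rotation": [0,0,0]},
    {"grip": 0,"delta_pos": [0,0,26.5],"rotation": [0,0,0]},
    {"grip": 0,"delta_pos": [0,0,26.5],"rotation": [0,0,0]},
    {"grip": 0,"delta_pos": [0,0,26],"rotation": [0,0,0]},
    {"grip": 0,"delta_pos": [0,0,26],"rotation": [0,0,0]}
  ]
}}

```text
time: 4.1
eef_pos: [597.4, -124.3, 35.9]
tool_rot: [-179.9, -0.0, 95.3]
contact_force: [-0.0, -0.2, 1.1]
gripper_width: 0.003
grip_force: 0.0
```

Emit:
{"method": "arm_command", "body": {
  "commands": [
    {"grip": 0,"delta_pos": [0,-2,0],"rotation": [0,0,0]},
    {"grip": 0,"delta_pos": [0,-2,0],"rotation": [0,0,0]},
    {"grip": 0,"delta_pos": [0,-1.5,0],"rotation": [0,0,0]},
    {"grip": 0,"delta_pos": [0,-1.5,0],"rotation": [0,0,0]},
    {"grip": 0,"delta_pos": [0,-1,0],"rotation": [0,0,0]},
    {"grip": 0,"delta_pos": [0,-1,0],"rotation": [0,0,0]},
    {"grip": 0,"delta_pos": [0,-1,0],"rotation": [0,0,0]},
    {"grip": 0,"delta_pos": [0,-1,0],"rotation": [0,0,0]}
  ]
}}

```text
time: 5.1
eef_pos: [586.9, -125.5, 37.2]
tool_rot: [-180.0, -0.0, 95.3]
contact_force: [0.2, 0.2, -0.1]
gripper_width: 0.001
grip_force: 0.0
```

Run:
```python
from h import *
im=arm.get_image("top")[:,:,::-1]
cv2.imwrite("pics/z1.png",cv2.resize(im[215:305,260:410],None,fx=5,fy=5,interpolation=cv2.INTER_CUBIC))
```

```text
(no output)
```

View pics/z1.png

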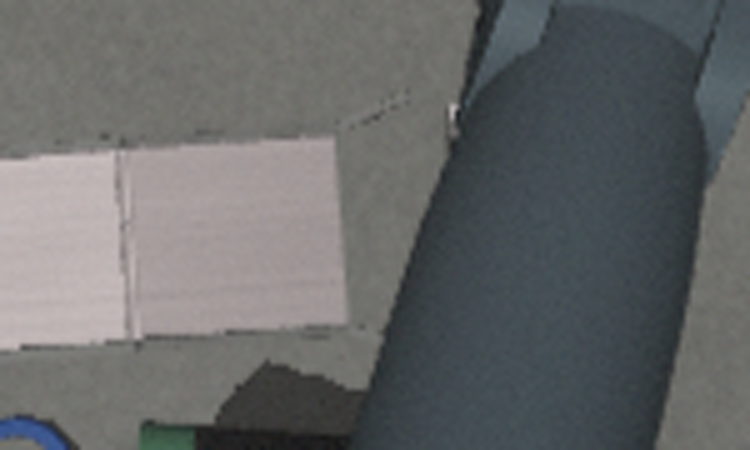

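The arm now hides the module from the top camera, so I'll find contact by feel.

Emit:
{"method": "arm_command", "body": {
  "commands": [
    {"grip": 0,"delta_pos": [0,-1,0],"rotation": [0,0,0]},
    {"grip": 0,"delta_pos": [0,-1,0],"rotation": [0,0,0]},
    {"grip": 0,"delta_pos": [0,-1,0],"rotation": [0,0,0]},
    {"grip": 0,"delta_pos": [0,-1,0],"rotation": [0,0,0]},
    {"grip": 0,"delta_pos": [0,-1,0],"rotation": [0,0,0]},
    {"grip": 0,"delta_pos": [0,-1,0],"rotation": [0,0,0]},
    {"grip": 0,"delta_pos": [0,0,0],"rotation": [0,0,0]},
    {"grip": 0,"delta_pos": [0,0,0],"rotation": [0,0,0]}
  ]
}}

```text
time: 6.15
eef_pos: [581.1, -126.2, 37.4]
tool_rot: [180.0, 0.0, 95.3]
contact_force: [1.0, -0.1, 0.1]
gripper_width: -0.001
grip_force: 0.6
```

Run:
```python
from h import *
im=arm.get_image("side")[:,:,::-1]
cv2.imwrite("pics/z2.png",cv2.resize(im[160:280,270:420],None,fx=5,fy=5,interpolation=cv2.INTER_CUBIC))
```

```text
(no output)
```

View pics/z2.png

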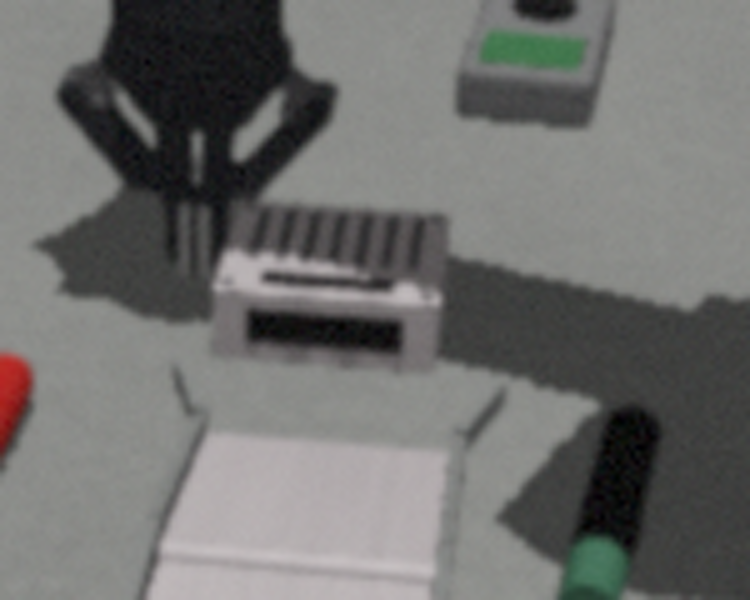

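```bash
cat >> h.py <<'E'
O=np.array([487.1,87.7]);d=np.array([-.0910,.99585]);n=np.array([-d[1],d[0]])
def cr(p): p=np.array(p)[:2]-O; return [round(float(p@d),1),round(float(p@n),1)]
def S(x,y,z,x0=270,y0=160,k=5): return cr(ray("side",((x+.5)/k+x0-.5,(y+.5)/k+y0-.5),z))
E
python3 - <<'E'
from h import *
print(S(212,355,0),S(437,370,0),"top front",S(215,288,36),S(443,302,36)," foot",S(207,432,0),S(450,450,0),"lip",S(160,548,24),S(432,574,24))
s=arm.sense();print(cr(s["eef_pos"]),s["contact_force"])
E
```

```text
[-182.8, -60.4] [-185.5, 41.3] top front [-180.5, -58.8] [-183.8, 42.0]  foot [-118.6, -52.7] [-120.5, 51.1] lip [1.6, -52.2] [2.5, 50.7]
[-221.5, -74.2] [ 0.74009133 -0.33340768  0.82752063]
```

Module y is about −9 mm, with light contact. I'll push it 9 mm sideways.

Emit:
{"method": "arm_command", "body": {
  "commands": [
    {"grip": 0,"delta_pos": [0,-1.5,0],"rotation": [0,0,0]},
    {"grip": 0,"delta_pos": [0,-1.5,0],"rotation": [0,0,0]},
    {"grip": 0,"delta_pos": [0,-1.5,0],"rotation": [0,0,0]},
    {"grip": 0,"delta_pos": [0,-1.5,0],"rotation": [0,0,0]},
    {"grip": 0,"delta_pos": [0,-1.5,0],"rotation": [0,0,0]},
    {"grip": 0,"delta_pos": [0,-1.5,0],"rotation": [0,0,0]},
    {"grip": 0,"delta_pos": [0,0,0],"rotation": [0,0,0]},
    {"grip": 0,"delta_pos": [0,0,0],"rotation": [0,0,0]}
  ]
}}

```text
time: 7.2
eef_pos: [571.9, -127.0, 37.2]
tool_rot: [-180.0, -0.0, 95.3]
contact_force: [1.5, 0.2, 0.8]
gripper_width: -0.001
grip_force: 0.6
```

Run:
```python
from h import *
im=arm.get_image("side")[:,:,::-1]
cv2.imwrite("pics/z3.png",cv2.resize(im[160:280,270:420],None,fx=5,fy=5,interpolation=cv2.INTER_CUBIC))
```

```text
(no output)
```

View pics/z3.png

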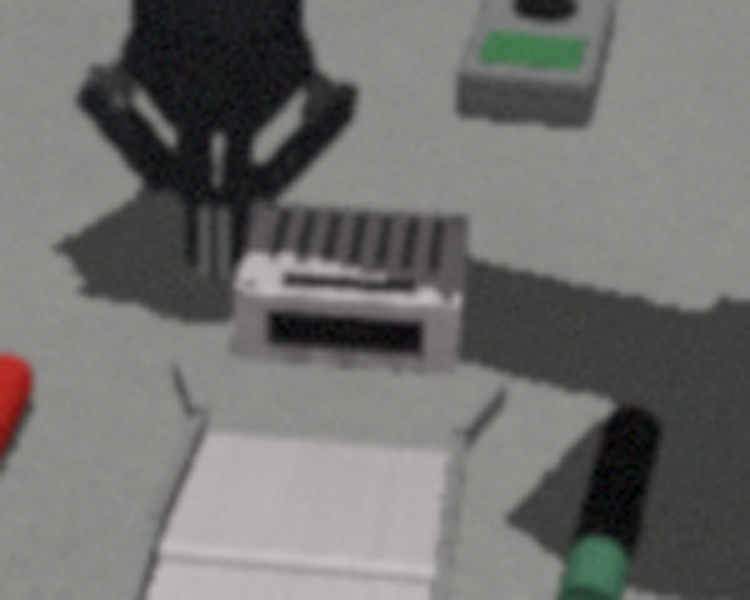

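The module is now centred: front bottom corners at crop (232,355) and (458,372), giving y≈0. I'll retreat, go behind it, and open the fingers to about 65 % for a two-point push.

Emit:
{"method": "arm_command", "body": {
  "commands": [
    {"grip": 0,"delta_pos": [0,10,0],"rotation": [0,0,0]},
    {"grip": 0,"delta_pos": [0,15,-20],"rotation": [0,0,0]},
    {"grip": 20,"delta_pos": [0,0,-40],"rotation": [0,0,0]},
    {"grip": 65,"delta_pos": [-30,-10,-20],"rotation": [0,0,0]},
    {"grip": 65,"delta_pos": [-30,-40,0],"rotation": [0,0,0]},
    {"grip": 65,"delta_pos": [-20,-40,0],"rotation": [0,0,0]},
    {"grip": 65,"delta_pos": [0,0,0],"rotation": [0,0,0]},
    {"grip": 65,"delta_pos": [0,0,0],"rotation": [0,0,0]}
  ]
}}

```text
time: 8.25
eef_pos: [515.2, -212.5, 117.2]
tool_rot: [180.0, -0.0, 95.3]
contact_force: [-0.8, 0.1, 0.1]
gripper_width: 0.645
grip_force: 0.0
```

Run:
```python
from h import *
s=arm.sense();print(cr(s["eef_pos"]),s["eef_pos"],s["contact_force"],s["gripper_width"])
```

```text
[-301.5, -0.7] [ 515.20050054 -212.48465244  117.22967964] [-0.84465755  0.12577738  0.06414528] 0.6448773454349562
```

Emit:
{"method": "arm_command", "body": {
  "commands": [
    {"grip": 65,"delta_pos": [0,0.7,20],"rotation": [0,0,0]},
    {"grip": 65,"delta_pos": [0,0,20],"rotation": [0,0,0]},
    {"grip": 65,"delta_pos": [0,0,20],"rotation": [0,0,0]},
    {"grip": 65,"delta_pos": [0,0,15],"rotation": [0,0,0]},
    {"grip": 65,"delta_pos": [0,0,8],"rotation": [0,0,0]},
    {"grip": 65,"delta_pos": [4,0,0],"rotation": [0,0,0]},
    {"grip": 65,"delta_pos": [4,0,0],"rotation": [0,0,0]},
    {"grip": 65,"delta_pos": [4,0,0],"rotation": [0,0,0]}
  ]
}}

```text
time: 9.25
eef_pos: [514.8, -200.5, 35.0]
tool_rot: [179.9, 0.0, 95.3]
contact_force: [0.3, -1.1, -0.2]
gripper_width: 0.65
grip_force: 0.0
```

Emit:
{"method": "arm_command", "body": {
  "commands": [
    {"grip": 65,"delta_pos": [2.5,0,0],"rotation": [0,0,0]},
    {"grip": 65,"delta_pos": [2.5,0,0],"rotation": [0,0,0]},
    {"grip": 65,"delta_pos": [2.5,0,0],"rotation": [0,0,0]},
    {"grip": 65,"delta_pos": [2.5,0,0],"rotation": [0,0,0]},
    {"grip": 65,"delta_pos": [2.5,0,0],"rotation": [0,0,0]},
    {"grip": 65,"delta_pos": [2.5,0,0],"rotation": [0,0,0]},
    {"grip": 65,"delta_pos": [2.5,0,0],"rotation": [0,0,0]},
    {"grip": 65,"delta_pos": [2.5,0,0],"rotation": [0,0,0]}
  ]
}}

```text
time: 10.25
eef_pos: [512.5, -180.6, 34.3]
tool_rot: [180.0, 0.0, 95.3]
contact_force: [-0.2, -2.0, -0.2]
gripper_width: 0.653
grip_force: 0.7
```

Emit:
{"method": "arm_command", "body": {
  "commands": [
    {"grip": 65,"delta_pos": [4,0,0],"rotation": [0,0,0]},
    {"grip": 65,"delta_pos": [4,0,0],"rotation": [0,0,0]},
    {"grip": 65,"delta_pos": [4,0,0],"rotation": [0,0,0]},
    {"grip": 65,"delta_pos": [4,0,0],"rotation": [0,0,0]},
    {"grip": 65,"delta_pos": [4,0,0],"rotation": [0,0,0]},
    {"grip": 65,"delta_pos": [4,0,0],"rotation": [0,0,0]},
    {"grip": 65,"delta_pos": [4,0,0],"rotation": [0,0,0]},
    {"grip": 65,"delta_pos": [4,0,0],"rotation": [0,0,0]}
  ]
}}

```text
time: 11.25
eef_pos: [509.5, -148.5, 34.3]
tool_rot: [180.0, -0.0, 95.3]
contact_force: [0.9, -1.7, -0.4]
gripper_width: 0.646
grip_force: 0.7
```

Run:
```python
from h import *
s=arm.sense();print(cr(s["eef_pos"]),s["eef_pos"],s["contact_force"],s["wrist_torque"])
im=arm.get_image("side")[:,:,::-1]
cv2.imwrite("pics/z4.png",cv2.resize(im[160:280,270:420],None,fx=5,fy=5,interpolation=cv2.INTER_CUBIC))
```

```text
[-237.3, -0.8] [ 509.50255699 -148.52227746   34.28681324] [ 0.85585388 -1.69099523 -0.40249142] [-0.32658409 -0.05858361  0.0100578 ]
```

View pics/z4.png

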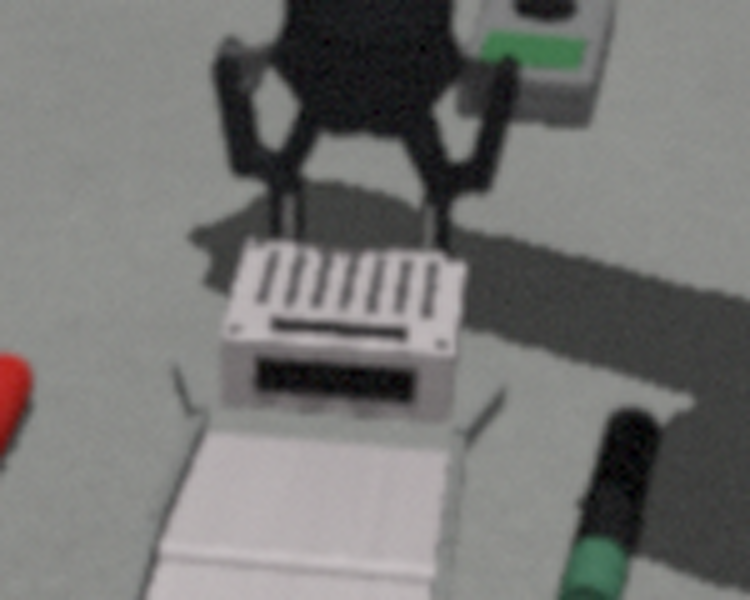

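Emit:
{"method": "arm_command", "body": {
  "commands": [
    {"grip": 65,"delta_pos": [4,0,0],"rotation": [0,0,0]},
    {"grip": 65,"delta_pos": [4,0,0],"rotation": [0,0,0]},
    {"grip": 65,"delta_pos": [4,0,0],"rotation": [0,0,0]},
    {"grip": 65,"delta_pos": [4,0,0],"rotation": [0,0,0]},
    {"grip": 65,"delta_pos": [4,0,0],"rotation": [0,0,0]},
    {"grip": 65,"delta_pos": [4,0,0],"rotation": [0,0,0]},
    {"grip": 65,"delta_pos": [4,0,0],"rotation": [0,0,0]},
    {"grip": 65,"delta_pos": [4,0,0],"rotation": [0,0,0]}
  ]
}}

```text
time: 12.3
eef_pos: [506.6, -116.8, 34.3]
tool_rot: [180.0, 0.0, 95.3]
contact_force: [1.1, -3.2, -0.3]
gripper_width: 0.65
grip_force: 1.1
```

Emit:
{"method": "arm_command", "body": {
  "commands": [
    {"grip": 65,"delta_pos": [4,0,0],"rotation": [0,0,0]},
    {"grip": 65,"delta_pos": [4,0,0],"rotation": [0,0,0]},
    {"grip": 65,"delta_pos": [4,0,0],"rotation": [0,0,0]},
    {"grip": 65,"delta_pos": [4,0,0],"rotation": [0,0,0]},
    {"grip": 65,"delta_pos": [4,0,0],"rotation": [0,0,0]},
    {"grip": 65,"delta_pos": [4,0,0],"rotation": [0,0,0]},
    {"grip": 65,"delta_pos": [4,0,0],"rotation": [0,0,0]},
    {"grip": 65,"delta_pos": [4,0,0],"rotation": [0,0,0]}
  ]
}}

```text
time: 13.3
eef_pos: [503.5, -84.7, 34.2]
tool_rot: [-180.0, -0.0, 95.3]
contact_force: [1.0, -1.2, -1.7]
gripper_width: 0.645
grip_force: 1.0
```

Emit:
{"method": "arm_command", "body": {
  "commands": [
    {"grip": 65,"delta_pos": [4,0,0],"rotation": [0,0,0]},
    {"grip": 65,"delta_pos": [4,0,0],"rotation": [0,0,0]},
    {"grip": 65,"delta_pos": [4,0,0],"rotation": [0,0,0]},
    {"grip": 65,"delta_pos": [4,0,0],"rotation": [0,0,0]},
    {"grip": 65,"delta_pos": [4,0,0],"rotation": [0,0,0]},
    {"grip": 65,"delta_pos": [4,0,0],"rotation": [0,0,0]},
    {"grip": 65,"delta_pos": [4,0,0],"rotation": [0,0,0]},
    {"grip": 65,"delta_pos": [4,0,0],"rotation": [0,0,0]}
  ]
}}

```text
time: 14.3
eef_pos: [500.6, -52.9, 34.3]
tool_rot: [180.0, -0.0, 95.3]
contact_force: [-0.7, -2.6, -0.9]
gripper_width: 0.651
grip_force: 1.0
```

Run:
```python
from h import *
s=arm.sense();print(cr(s["eef_pos"]),s["eef_pos"],s["contact_force"],s["wrist_torque"])
im=arm.get_image("side")[:,:,::-1]
cv2.imwrite("pics/z5.png",cv2.resize(im[190:340,260:410],None,fx=4,fy=4,interpolation=cv2.INTER_CUBIC))
```

```text
[-141.3, -0.7] [500.62149018 -52.93242372  34.27771052] [-0.703635   -2.58033027 -0.86887696] [-0.38380331 -0.02500527 -0.00188986]
```

View pics/z5.png

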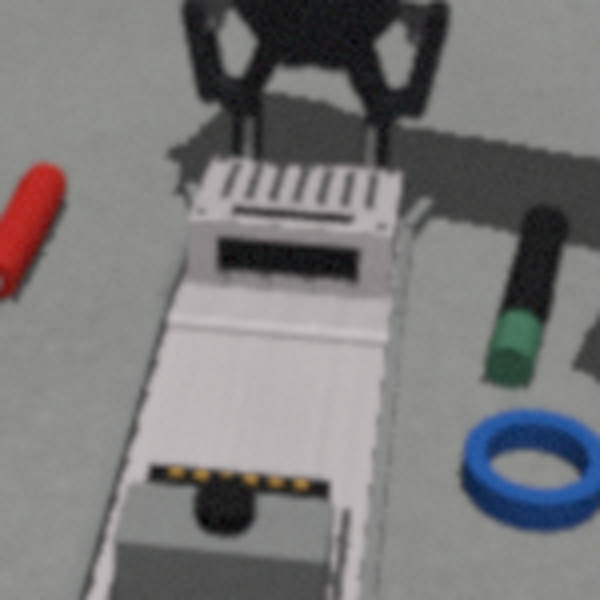

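Emit:
{"method": "arm_command", "body": {
  "commands": [
    {"grip": 65,"delta_pos": [4,0,-0.8],"rotation": [0,0,0]},
    {"grip": 65,"delta_pos": [4,0,-0.8],"rotation": [0,0,0]},
    {"grip": 65,"delta_pos": [4,0,-0.8],"rotation": [0,0,0]},
    {"grip": 65,"delta_pos": [4,0,-0.8],"rotation": [0,0,0]},
    {"grip": 65,"delta_pos": [4,0,-0.8],"rotation": [0,0,0]},
    {"grip": 65,"delta_pos": [4,0,-0.8],"rotation": [0,0,0]},
    {"grip": 65,"delta_pos": [4,0,-0.8],"rotation": [0,0,0]},
    {"grip": 65,"delta_pos": [4,0,-0.8],"rotation": [0,0,0]}
  ]
}}

```text
time: 15.35
eef_pos: [497.9, -21.2, 40.9]
tool_rot: [180.0, 0.0, 95.3]
contact_force: [-0.6, -3.3, 0.5]
gripper_width: 0.647
grip_force: 1.5
```

Emit:
{"method": "arm_command", "body": {
  "commands": [
    {"grip": 65,"delta_pos": [4,0,-0.8],"rotation": [0,0,0]},
    {"grip": 65,"delta_pos": [4,0,-0.8],"rotation": [0,0,0]},
    {"grip": 65,"delta_pos": [4,0,-0.8],"rotation": [0,0,0]},
    {"grip": 65,"delta_pos": [4,0,-0.8],"rotation": [0,0,0]},
    {"grip": 65,"delta_pos": [4,0,-0.8],"rotation": [0,0,0]},
    {"grip": 65,"delta_pos": [4,0,-0.8],"rotation": [0,0,0]},
    {"grip": 65,"delta_pos": [4,0,-0.8],"rotation": [0,0,0]},
    {"grip": 65,"delta_pos": [4,0,-0.8],"rotation": [0,0,0]}
  ]
}}

```text
time: 16.35
eef_pos: [494.9, 10.7, 47.2]
tool_rot: [180.0, 0.0, 95.3]
contact_force: [0.7, -5.2, 1.6]
gripper_width: 0.648
grip_force: 2.3
```

Emit:
{"method": "arm_command", "body": {
  "commands": [
    {"grip": 65,"delta_pos": [3,0,-0.6],"rotation": [0,0,0]},
    {"grip": 65,"delta_pos": [3,0,-0.6],"rotation": [0,0,0]},
    {"grip": 65,"delta_pos": [3,0,-0.6],"rotation": [0,0,0]},
    {"grip": 65,"delta_pos": [3,0,-0.6],"rotation": [0,0,0]},
    {"grip": 65,"delta_pos": [3,0,-0.6],"rotation": [0,0,0]},
    {"grip": 65,"delta_pos": [3,0,-0.6],"rotation": [0,0,0]},
    {"grip": 65,"delta_pos": [3,0,-0.6],"rotation": [0,0,0]},
    {"grip": 65,"delta_pos": [3,0,-0.6],"rotation": [0,0,0]}
  ]
}}

```text
time: 17.35
eef_pos: [491.6, 35.7, 51.4]
tool_rot: [-179.9, -0.1, 95.3]
contact_force: [0.2, -0.6, -0.6]
gripper_width: 0.65
grip_force: 0.0
```

Emit:
{"method": "arm_command", "body": {
  "commands": [
    {"grip": 65,"delta_pos": [3,0,-0.5],"rotation": [0,0,0]},
    {"grip": 65,"delta_pos": [3,0,-0.5],"rotation": [0,0,0]},
    {"grip": 65,"delta_pos": [3,0,-0.5],"rotation": [0,0,0]},
    {"grip": 65,"delta_pos": [3,0,-0.5],"rotation": [0,0,0]},
    {"grip": 65,"delta_pos": [3,0,-0.5],"rotation": [0,0,0]},
    {"grip": 65,"delta_pos": [3,0,-0.5],"rotation": [0,0,0]},
    {"grip": 65,"delta_pos": [3,0,0],"rotation": [0,0,0]},
    {"grip": 65,"delta_pos": [3,0,0],"rotation": [0,0,0]}
  ]
}}

```text
time: 18.35
eef_pos: [490.4, 58.5, 54.9]
tool_rot: [180.0, -0.0, 95.3]
contact_force: [0.2, -2.2, -0.4]
gripper_width: 0.647
grip_force: 0.6
```

Emit:
{"method": "arm_command", "body": {
  "commands": [
    {"grip": 65,"delta_pos": [3,0,0],"rotation": [0,0,0]},
    {"grip": 65,"delta_pos": [3,0,0],"rotation": [0,0,0]},
    {"grip": 65,"delta_pos": [3,0,0],"rotation": [0,0,0]},
    {"grip": 65,"delta_pos": [3,0,0],"rotation": [0,0,0]},
    {"grip": 65,"delta_pos": [3,0,0],"rotation": [0,0,0]},
    {"grip": 65,"delta_pos": [3,0,0],"rotation": [0,0,0]},
    {"grip": 65,"delta_pos": [3,0,0],"rotation": [0,0,0]},
    {"grip": 65,"delta_pos": [3,0,0],"rotation": [0,0,0]}
  ]
}}

```text
time: 19.35
eef_pos: [488.2, 82.4, 54.9]
tool_rot: [180.0, 0.0, 95.3]
contact_force: [-0.8, -2.0, 0.1]
gripper_width: 0.653
grip_force: 0.8
```

Run:
```python
from h import *
s=arm.sense();print(cr(s["eef_pos"]),s["eef_pos"],s["contact_force"],s["wrist_torque"])
im=arm.get_image("side")[:,:,::-1]
cv2.imwrite("pics/z6.png",cv2.resize(im[220:360,260:400],None,fx=4,fy=4,interpolation=cv2.INTER_CUBIC))
```

```text
[-5.4, -0.6] [488.17769387  82.37893631  54.92973003] [-0.77505129 -1.99393887  0.10828566] [-0.32185256 -0.00268404  0.00528335]
```

View pics/z6.png

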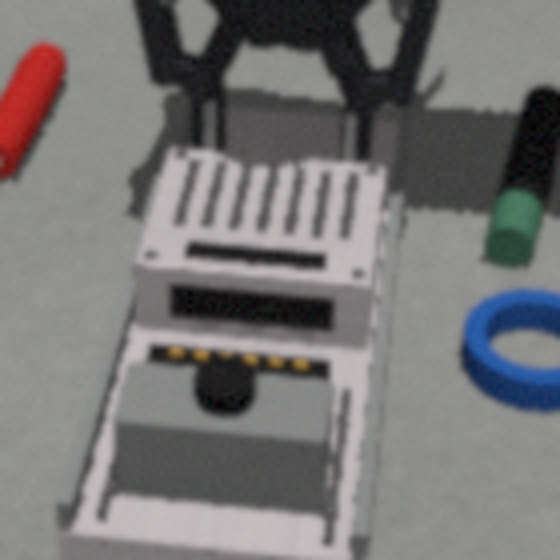

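The module lies flat on the bed and centred, with a gap to the connector at crop rows 340–348. I'll advance and feel for contact.

Emit:
{"method": "arm_command", "body": {
  "commands": [
    {"grip": 65,"delta_pos": [2,0,0.5],"rotation": [0,0,0]},
    {"grip": 65,"delta_pos": [2,0,0.5],"rotation": [0,0,0]},
    {"grip": 65,"delta_pos": [2,0,0.5],"rotation": [0,0,0]},
    {"grip": 65,"delta_pos": [2,0,0.5],"rotation": [0,0,0]},
    {"grip": 65,"delta_pos": [2,0,0.5],"rotation": [0,0,0]},
    {"grip": 65,"delta_pos": [2,0,0.5],"rotation": [0,0,0]},
    {"grip": 65,"delta_pos": [2,0,0.5],"rotation": [0,0,0]},
    {"grip": 65,"delta_pos": [2,0,0.5],"rotation": [0,0,0]}
  ]
}}

```text
time: 20.4
eef_pos: [486.6, 98.3, 50.8]
tool_rot: [-180.0, -0.0, 95.3]
contact_force: [-0.3, -2.2, 1.6]
gripper_width: 0.649
grip_force: 1.1
```

Emit:
{"method": "arm_command", "body": {
  "commands": [
    {"grip": 65,"delta_pos": [1,0,0],"rotation": [0,0,0]},
    {"grip": 65,"delta_pos": [1,0,0],"rotation": [0,0,0]},
    {"grip": 65,"delta_pos": [1,0,0],"rotation": [0,0,0]},
    {"grip": 65,"delta_pos": [1,0,0],"rotation": [0,0,0]},
    {"grip": 65,"delta_pos": [1,0,0],"rotation": [0,0,0]},
    {"grip": 65,"delta_pos": [1,0,0],"rotation": [0,0,0]},
    {"grip": 65,"delta_pos": [1,0,0],"rotation": [0,0,0]},
    {"grip": 65,"delta_pos": [1,0,0],"rotation": [0,0,0]}
  ]
}}

```text
time: 21.4
eef_pos: [485.8, 106.2, 50.8]
tool_rot: [-180.0, -0.0, 95.3]
contact_force: [0.9, -0.9, -0.6]
gripper_width: 0.652
grip_force: 0.7
```

Emit:
{"method": "arm_command", "body": {
  "commands": [
    {"grip": 65,"delta_pos": [0.8,0,0],"rotation": [0,0,0]},
    {"grip": 65,"delta_pos": [0.8,0,0],"rotation": [0,0,0]},
    {"grip": 65,"delta_pos": [0.8,0,0],"rotation": [0,0,0]},
    {"grip": 65,"delta_pos": [0.8,0,0],"rotation": [0,0,0]},
    {"grip": 65,"delta_pos": [0.8,0,0],"rotation": [0,0,0]},
    {"grip": 65,"delta_pos": [0.8,0,0],"rotation": [0,0,0]},
    {"grip": 65,"delta_pos": [0.8,0,0],"rotation": [0,0,0]},
    {"grip": 65,"delta_pos": [0.8,0,0],"rotation": [0,0,0]}
  ]
}}

```text
time: 22.4
eef_pos: [485.3, 112.6, 50.9]
tool_rot: [180.0, -0.0, 95.3]
contact_force: [0.4, -1.6, -1.2]
gripper_width: 0.646
grip_force: 0.7
```

Emit:
{"method": "arm_command", "body": {
  "commands": [
    {"grip": 65,"delta_pos": [0.6,0,0],"rotation": [0,0,0]},
    {"grip": 65,"delta_pos": [0.6,0,0],"rotation": [0,0,0]},
    {"grip": 65,"delta_pos": [0.6,0,0],"rotation": [0,0,0]},
    {"grip": 65,"delta_pos": [0.6,0,0],"rotation": [0,0,0]},
    {"grip": 65,"delta_pos": [0.6,0,0],"rotation": [0,0,0]},
    {"grip": 65,"delta_pos": [0.6,0,0],"rotation": [0,0,0]},
    {"grip": 65,"delta_pos": [0.6,0,0],"rotation": [0,0,0]},
    {"grip": 65,"delta_pos": [0.6,0,0],"rotation": [0,0,0]}
  ]
}}

```text
time: 23.4
eef_pos: [484.9, 117.3, 50.9]
tool_rot: [180.0, -0.0, 95.3]
contact_force: [0.3, -0.6, -1.5]
gripper_width: 0.652
grip_force: 0.7
```

Emit:
{"method": "arm_command", "body": {
  "commands": [
    {"grip": 65,"delta_pos": [0.6,0,0],"rotation": [0,0,0]},
    {"grip": 65,"delta_pos": [0.6,0,0],"rotation": [0,0,0]},
    {"grip": 65,"delta_pos": [0.6,0,0],"rotation": [0,0,0]},
    {"grip": 65,"delta_pos": [0.6,0,0],"rotation": [0,0,0]},
    {"grip": 65,"delta_pos": [0.6,0,0],"rotation": [0,0,0]},
    {"grip": 65,"delta_pos": [0.6,0,0],"rotation": [0,0,0]},
    {"grip": 65,"delta_pos": [0.6,0,0],"rotation": [0,0,0]},
    {"grip": 65,"delta_pos": [0.6,0,0],"rotation": [0,0,0]}
  ]
}}

```text
time: 24.4
eef_pos: [484.6, 121.1, 50.9]
tool_rot: [180.0, 0.1, 95.3]
contact_force: [-0.1, -5.3, 0.4]
gripper_width: 0.649
grip_force: 2.8
```

Contact felt at about 5 N. I'll drive on about 10 mm in small steps.

Emit:
{"method": "arm_command", "body": {
  "commands": [
    {"grip": 65,"delta_pos": [0.6,0,0],"rotation": [0,0,0]},
    {"grip": 65,"delta_pos": [0.6,0,0],"rotation": [0,0,0]},
    {"grip": 65,"delta_pos": [0.6,0,0],"rotation": [0,0,0]},
    {"grip": 65,"delta_pos": [0.6,0,0],"rotation": [0,0,0]},
    {"grip": 65,"delta_pos": [0.6,0,0],"rotation": [0,0,0]},
    {"grip": 65,"delta_pos": [0.6,0,0],"rotation": [0,0,0]},
    {"grip": 65,"delta_pos": [0.6,0,0],"rotation": [0,0,0]},
    {"grip": 65,"delta_pos": [0.6,0,0],"rotation": [0,0,0]}
  ]
}}

```text
time: 25.4
eef_pos: [484.1, 125.5, 50.9]
tool_rot: [-180.0, 0.2, 95.3]
contact_force: [0.6, -6.6, -0.6]
gripper_width: 0.647
grip_force: 3.3
```

Emit:
{"method": "arm_command", "body": {
  "commands": [
    {"grip": 65,"delta_pos": [0.5,0,0],"rotation": [0,0,0]},
    {"grip": 65,"delta_pos": [0.5,0,0],"rotation": [0,0,0]},
    {"grip": 65,"delta_pos": [0.5,0,0],"rotation": [0,0,0]},
    {"grip": 65,"delta_pos": [0.5,0,0],"rotation": [0,0,0]},
    {"grip": 65,"delta_pos": [0.5,0,0],"rotation": [0,0,0]},
    {"grip": 65,"delta_pos": [0.5,0,0],"rotation": [0,0,0]},
    {"grip": 65,"delta_pos": [0,0,0],"rotation": [0,0,0]},
    {"grip": 65,"delta_pos": [0,0,0],"rotation": [0,0,0]}
  ]
}}

```text
time: 26.4
eef_pos: [483.9, 128.4, 50.9]
tool_rot: [-180.0, 0.2, 95.2]
contact_force: [0.6, -7.6, -0.1]
gripper_width: 0.646
grip_force: 3.5
```

Emit:
{"method": "arm_command", "body": {
  "commands": [
    {"grip": 65,"delta_pos": [0.5,0,0],"rotation": [0,0,0]},
    {"grip": 65,"delta_pos": [0.5,0,0],"rotation": [0,0,0]},
    {"grip": 65,"delta_pos": [0.5,0,0],"rotation": [0,0,0]},
    {"grip": 65,"delta_pos": [0,0,0],"rotation": [0,0,0]},
    {"grip": 65,"delta_pos": [0,0,0],"rotation": [0,0,0]},
    {"grip": 65,"delta_pos": [0,0,0],"rotation": [0,0,0]},
    {"grip": 65,"delta_pos": [0,0,0],"rotation": [0,0,0]},
    {"grip": 65,"delta_pos": [0,0,0],"rotation": [0,0,0]}
  ]
}}

```text
time: 27.4
eef_pos: [483.7, 129.8, 50.9]
tool_rot: [-180.0, 0.2, 95.3]
contact_force: [0.5, -7.4, 0.2]
gripper_width: 0.648
grip_force: 3.6
```

Emit:
{"method": "arm_command", "body": {
  "commands": [
    {"grip": 65,"delta_pos": [0.5,0,0],"rotation": [0,0,0]},
    {"grip": 65,"delta_pos": [0.5,0,0],"rotation": [0,0,0]},
    {"grip": 65,"delta_pos": [0.5,0,0],"rotation": [0,0,0]},
    {"grip": 65,"delta_pos": [0,0,0],"rotation": [0,0,0]},
    {"grip": 65,"delta_pos": [0,0,0],"rotation": [0,0,0]},
    {"grip": 65,"delta_pos": [0,0,0],"rotation": [0,0,0]},
    {"grip": 65,"delta_pos": [0,0,0],"rotation": [0,0,0]},
    {"grip": 65,"delta_pos": [0,0,0],"rotation": [0,0,0]}
  ]
}}

```text
time: 28.4
eef_pos: [483.6, 130.7, 51.0]
tool_rot: [-180.0, 0.3, 95.2]
contact_force: [1.0, -9.2, 1.3]
gripper_width: 0.647
grip_force: 4.6
```

Emit:
{"method": "arm_command", "body": {
  "commands": [
    {"grip": 65,"delta_pos": [0.5,0,0],"rotation": [0,0,0]},
    {"grip": 65,"delta_pos": [0.5,0,0],"rotation": [0,0,0]},
    {"grip": 65,"delta_pos": [0,0,0],"rotation": [0,0,0]},
    {"grip": 65,"delta_pos": [0,0,0],"rotation": [0,0,0]},
    {"grip": 65,"delta_pos": [0,0,0],"rotation": [0,0,0]},
    {"grip": 65,"delta_pos": [0,0,0],"rotation": [0,0,0]},
    {"grip": 65,"delta_pos": [0,0,0],"rotation": [0,0,0]},
    {"grip": 65,"delta_pos": [0,0,0],"rotation": [0,0,0]}
  ]
}}

```text
time: 29.4
eef_pos: [483.6, 130.7, 51.0]
tool_rot: [-180.0, 0.4, 95.2]
contact_force: [0.9, -11.5, 0.9]
gripper_width: 0.649
grip_force: 6.0
```

The TCP did not advance while the force rose, so this is the hard stop. I'll back off along the push axis, then lift away.

Emit:
{"method": "arm_command", "body": {
  "commands": [
    {"grip": 65,"delta_pos": [-1,0,0],"rotation": [0,0,0]},
    {"grip": 65,"delta_pos": [-2,0,0],"rotation": [0,0,0]},
    {"grip": 65,"delta_pos": [-5,0,0],"rotation": [0,0,0]},
    {"grip": 65,"delta_pos": [-10,0,0],"rotation": [0,0,0]},
    {"grip": 65,"delta_pos": [-10,0,-20],"rotation": [0,0,0]},
    {"grip": 65,"delta_pos": [-40,0,-40],"rotation": [0,0,0]},
    {"grip": 65,"delta_pos": [-50,0,-40],"rotation": [0,0,0]},
    {"grip": 65,"delta_pos": [-50,0,-30],"rotation": [0,0,0]}
  ]
}}

```text
time: 30.4
eef_pos: [499.3, -33.8, 181.8]
tool_rot: [179.9, -0.0, 95.3]
contact_force: [1.0, 0.1, -0.7]
gripper_width: 0.651
grip_force: 0.0
```

Run:
```python
from h import *
im=arm.get_image("side")[:,:,::-1]
cv2.imwrite("pics/z7.png",cv2.resize(im[220:360,260:400],None,fx=4,fy=4,interpolation=cv2.INTER_CUBIC))
```

```text
(no output)
```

View pics/z7.png

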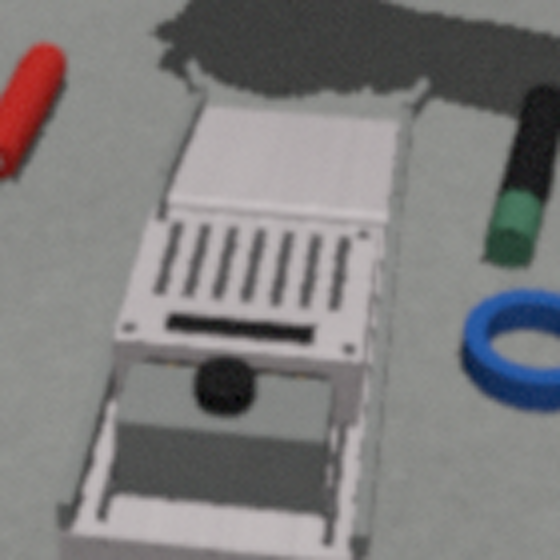

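The module lies flat and straight, pressed against the connector (crop row 360), and the arm is clear.

```bash
python3 -c "
from rig import arm
print(arm.finish_job())"
```

```text
the job is handed in; nothing more can be done
None
```

The module is docked and the job is handed in: it lies flat on the bed behind the lip, the connector was pushed until I felt its hard stop (about 11.5 N, the highest force I read), and the arm is clear of everything; no verdict came back.

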